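# Hold the red bracket against the sprung fence for fastening

### The arm

A 7-joint arm with a two-finger parallel gripper is mounted at the origin on the work surface. World frame = base frame: x ahead of the robot, y to its left, z up, the work surface at z = 0. Lengths are in mm, angles in rad, forces in N, time in s.
With the tool pointing down it reaches from about 350 to 900 mm from the base axis. Payload 7.2 kg.
Tool frame: the origin (TCP) lies at the centre of the arm's flange, where the gripper is bolted on; the fingertips stand 182 mm ahead of it and the grasp point (between the pads) lies 163 mm ahead of it; y points along the fingers, z is the direction in which the jaws open and shut, and the axes are right-handed (so a half turn about y gives the same grasp; the last joint's range is limited). The gripper opens to 88 mm and grips with 3 to 60 N. Pads are 20 mm wide; open, the fingers measure 115 mm over their backs; the gripper's body (75 mm by 178 mm) begins 61 mm behind the grasp point.
Start: joints at [1.199, 0.411, -0.013, 1.596, 0.006, 1.134, -0.082], TCP at [186.954, -596.381, 404.653] pointing down, gripper open.
Joint ranges: [-2.95, 2.95], [-0.29, 1.99], [-1.47, 1.44], [0.14, 2.54], [-1.03, 4.17], [0.13, 1.85], [-2.86, 2.86]. Speed limits (rad/s): [2.39, 2.39, 3.01, 3.01, 3.14, 3.14, 3.14].

### API

Orientations are given as [roll, pitch, yaw] about the fixed x, y, z axes, in that order (R = Rz(yaw) Ry(pitch) Rx(roll)).
In Python, from plant import observe, capture, job_done gives the robot as it stands.
- The arm moves only by the tool send_rows, never from a script. Its argument "plan" is one flat list of numbers, 7 for each row, row after row: the shift along the tool's x, y, z in m, then the turn, a rotation vector about the tool's x, y, z in rad, then the gripper command: -1 is shut, 1 is fully open, values between are in proportion. A call has 1 to 20 rows; each row is the pose to reach, as a shift and turn from the pose measured when the call began, along the tool's axes at that moment; what a row does not reach only later rows make up. A row lasts 1/10 s, in which the tool goes at most 50 mm and 8.59 degrees, less where a joint would pass 70% of its speed; a pose out of reach is approached as far as the arm can. A call with a gripper value outside its range is refused whole. The fingers move at their own pace and stop on an object; "force" is the grip in N (left out, the last holds). Time passes only in rows, so rows that repeat a pose let the fingers close. It gives the time, the measured TCP pose, the force and the opening at its end, in the units of the state.
- observe(): the state, without advancing time (a new reading comes with each control period).
- capture(name): name is "scene" or "top"; returns a dict with "color" (384x512x3 uint8, red, green, blue), "z_map" (384x512 float32, mm along the optical axis (not along the pixel's ray), 0 where there is no reading), "fx", "fy", "cx", "cy" (pixels), "world_from_camera" (4x4, takes a point from camera to world coordinates). Camera axes: x right, y down, z forward; pixel columns grow to the right and rows downward; lengths in mm; the calibration is good to about 2 mm. A picture is of the moment at which its call begins.
- job_done(): hands the job in, once; it reports no verdict.
The state is a dict: "time_s": time; "joint_pos": joint angles; "joint_vel": joint speeds; "tau": joint torques, N m; "tool_pos": TCP position; "ee_rot": TCP orientation; "wrist_force": force on the tool from outside, world axes, zero at the start; "torque": the same for the moment, N m; "grip_width": finger opening in mm.
Only numpy, scipy, OpenCV 4.12 (cv2) and the standard library are available. Lean on these libraries where they do the work, as an engineer would, in place of code of your own. Each camera call takes 0.05 s, during which the arm holds its last target.

### The job

Be my third hand: pick up the red T-bracket, stand it on the bed of the pressing jig and press its flange squarely and centred against the sprung aluminium fence, with a steady push that keeps the dial's needle in the green field and never lets it reach the red. Finish while still holding the bracket pressed there in the gripper, so that I can fasten it; do not let go or put it down. Leave the plain grey bracket, tool holder, rings, jar and hammer where they are.

Things in the scene. Friction and masses are not known exactly. Their poses are not given: they have to be found in the camera images.
- bracket_center (a point): Middle, half-way up (30 mm), of the web of the loose red steel T-bracket (0.25 to 0.5 kg, 60 mm high), which stands on edge on the bench, a T from above. x runs along the web to the flange, z up. Web: 12 mm thick across y, from x = -40 to +37 mm; grip it across its thickness from above. Flange: upright plate across the web's +x end, 8 mm thick, 90 mm wide.
- bracket: The same red bracket; origin at its underside, below bracket_center, same axes.
- bracket_face (a point): Middle of the lower edge of the red bracket's outer flange face, the flat face to be pressed on the fence: 45 mm along the bracket's x from its centre, at its underside.
- jig: Jig fixed to the bench, place and yaw vary. Origin on the bench, below the middle of the fence's resting face; x points from the bed's open end to the fence (the way to push). Grey bed 15 mm thick, x -135 to +145 mm, 160 mm wide, white middle line (y = 0). Green spring housing behind the fence, x 43 to 141 mm, 65 mm high, white dial on top: black needle; grey, green, grey, red fields.
- fence_face (a point): Middle of the lower edge of the fence's face, on the bed (15 mm above the bench), moves with the fence; axes as the jig's. The bracket's face is to be centred here. The fence: upright aluminium plate 130 mm wide, 60 mm high above the bed, 12 mm thick, black centre mark on its top edge.
- fence (a joint): Travel of the sprung fence along the jig's x in m: 0 at rest, end stop at 0.024. The spring pushes back 1.2 N per mm, no preload. Needle in the green from 7 to 15 mm of travel (about 8 to 18 N), red from 20 mm. It springs back when the push ends.
- spare: Plain grey (unpainted) bracket of the same shape and size as the red one, loose; to be left alone. Origin at its underside; axes as the red one's.
- holder: Steel taper tool holder standing upright on its shank, loose, 66 mm across its flange, 115 mm high; to be left alone. Origin at its underside.
- ring_a: Bright steel ring, loose, 72 mm across, 25 mm high; to be left alone. Origin at its underside.
- ring_b: Dark steel ring, loose, 64 mm across, 30 mm high; to be left alone. Origin at its underside.
- jar: White plastic jar, loose, 70 mm across, 110 mm high; to be left alone. Origin at its underside.
- hammer: Hammer lying at the right side, 30 mm high, loose; to be left alone.
Things that resemble listed ones, but are neither listed nor needed, are in the scene too. Of the things shaped like the bracket, the red one is meant.

How it is judged (in metres and radians):
At the end, for the whole second after the job is handed in: The red bracket, still held in the fingers and at rest, stands on the bed (within 6 mm, 4 degrees), its flange flush on the fence (4 degrees) and within 12 mm of its middle, pressing with 6 to 21 N: fence moved 6 to 16 mm (green, give or take 1 mm); the robot does not touch the fence (value of joint fence between 0.006 and 0.016 m and contact force between bracket and fence between 6 and 21 N and contact force between the fingers and bracket above 3 N and contact force between each of the arm, the fingers and fence below 1 N and x of bracket_face in the frame of fence_face above -0.005 m and y of bracket_face in the frame of fence_face between -0.012 and 0.012 m and z of bracket_face in the frame of fence_face below 0.006 m and angle between the x axis of bracket and the x axis of jig, either way round below 0.07 rad and angle between bracket's own z axis and vertical below 0.07 rad and linear speed of bracket below 0.02 m/s); the arm keeps its last pose, push and grip.
It fails at once if the needle reaches the red field (fence travel over 20.5 mm) (value of joint fence above 0.0205 m).
It fails at once if a thing that was to be left alone is moved by more than 30 mm (distance of any of spare, holder, ring_a, ring_b, jar, hammer from where it was at the start of the episode above 0.03 m).
It also fails if it takes over 43 s, if anything falls off the work surface, if the arm or the gripper's body presses on something with over 40 N, if the wrist force passes 120 N, or if a joint passes its speed limit or range.

## Working session

There is one attempt and no reset: what is moved stays moved. The work goes in short steps, Python scripts to look and compute and a tool call to move; the robot and the scene stay as the last step left them, time stands still between calls to the robot, and variables do not carry over. Pictures are saved under pics/ and viewed, and the job is handed in when it is done.

Besides the shell and the picture viewer there is one more tool, called after ">>>" as a command line: name --argument value ..., lists and objects as JSON in quotes. send_rows: Moves the arm, as the interface text tells. Its arguments: {"type":"object","properties":{"plan":{"type":"array"},"force":{"type":"number"}},"required":["plan"]}

```bash
mkdir -p pics; ls; python3 - <<'E'
from plant import observe,capture
import cv2,pickle
s=observe();print({k:s[k] for k in s})
for n in("scene","top"):
    c=capture(n);pickle.dump(c,open(n+'0.pkl','wb'))
    cv2.imwrite(f'pics/{n}0.png',cv2.resize(c['color'][:,:,::-1],(800,600),interpolation=cv2.INTER_CUBIC));print(n,c['fx'],c['fy'],c['cx'],c['cy'],c['world_from_camera'].round(3).tolist())
E
```

```text
pics
{'time_s': 0.0, 'joint_pos': array([ 1.19879626,  0.41190769, -0.01271963,  1.59702557,  0.00560269,
        1.13430303, -0.08217444]), 'joint_vel': array([ 3.39177986e-04, -7.64810661e-05, -5.22537910e-04, -1.79140842e-03,
        4.56177327e-04,  1.46455704e-03,  1.08285012e-04]), 'tau': array([-5.84504596e-04, -5.87936997e+01,  6.41380046e-01, -2.91071498e+01,
       -5.38600178e-02,  1.84566312e-02,  1.30859830e-04]), 'tool_pos': array([ 186.88809985, -596.18444486,  403.811521  ]), 'ee_rot': array([-1.57240032e+00, -1.13307492e-04, -2.83773428e+00]), 'wrist_force': array([0.67609332, 0.34669301, 0.09534104]), 'torque': array([ 0.00950397, -0.01523107,  0.00357336]), 'grip_width': 87.79940022541166}
scene 441.4207133850242 441.4207133850242 257.0521456751907 195.87092071613375 [[0.171, 0.781, -0.601, 1406.15], [0.985, -0.143, 0.095, -136.518], [-0.012, -0.608, -0.794, 1315.5], [0.0, 0.0, 0.0, 1.0]]
top 483.87430340873794 483.87430340873794 255.04571802469323 183.90944325947146 [[-0.001, -0.998, 0.067, 366.493], [-1.0, 0.001, -0.009, 14.084], [0.009, -0.067, -0.998, 1647.347], [0.0, 0.0, 0.0, 1.0]]
```

View pics/scene0.png

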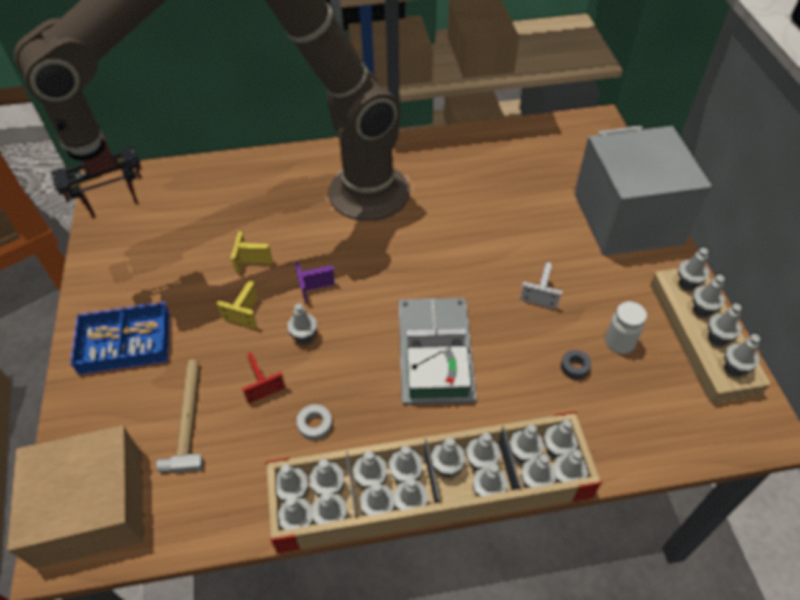

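View pics/top0.png

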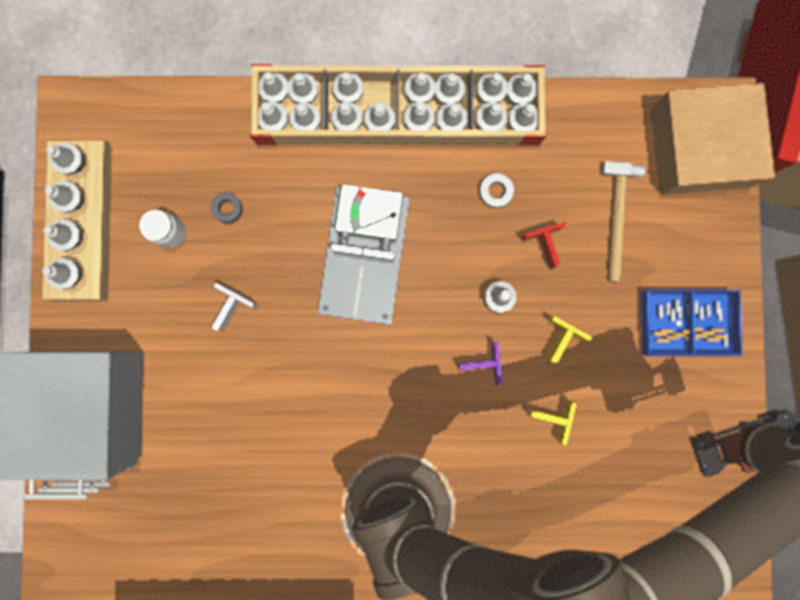

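The T-shaped candidates in the top view (800 px scale) are red (546,240), grey (232,303), yellow (572,338) and (556,420), and purple (484,362). Only (546,240) is red, and it shows at (263,380) in the scene view. The jig is at (365,253) with its fence near (363,250) and its dial at the top. I'll enlarge the red bracket and the jig.

```bash
cat > h.py <<'E'
import numpy as np,cv2,pickle
def load(n): return pickle.load(open(n+'.pkl','rb'))
def crop(c,u0,v0,w,h,k,out):
    im=cv2.resize(c['color'][v0:v0+h,u0:u0+w,::-1],None,fx=k,fy=k,interpolation=cv2.INTER_CUBIC)
    for i in range(0,w,10): cv2.putText(im,str(u0+i),(int((i+.5)*k),8),0,.3,(255,255,255),1); im[:4,int((i+.5)*k)]=255
    for i in range(0,h,10): cv2.putText(im,str(v0+i),(0,int((i+.5)*k)),0,.3,(255,255,255),1)
    cv2.imwrite(out,im)
def ray(c,u,v):
    T=c['world_from_camera'];d=T[:3,:3]@np.array([(u-c['cx'])/c['fx'],(v-c['cy'])/c['fy'],1]);return T[:3,3],d
def atz(c,u,v,z):
    o,d=ray(c,u,v);return o+d*(z-o[2])/d[2]
def dep(c,u,v):
    o,d=ray(c,u,v);return o+d*c['z_map'][int(round(v)),int(round(u))]
def tri(c1,p1,c2,p2):
    o1,d1=ray(c1,*p1);o2,d2=ray(c2,*p2);s=np.linalg.lstsq(np.c_[d1,-d2],o2-o1,rcond=None)[0]
    a=o1+d1*s[0];b=o2+d2*s[1];return (a+b)/2,np.linalg.norm(a-b)
E
python3 - <<'E'
from h import *
t=load('top0');s=load('scene0')
crop(t,325,135,50,45,16,'pics/tr.png');crop(s,145,220,50,45,16,'pics/sr.png')
crop(t,195,110,75,105,5.7,'pics/tj.png');crop(s,245,180,70,85,7,'pics/sj.png')
E
```

```text
(no output)
```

View pics/tr.png

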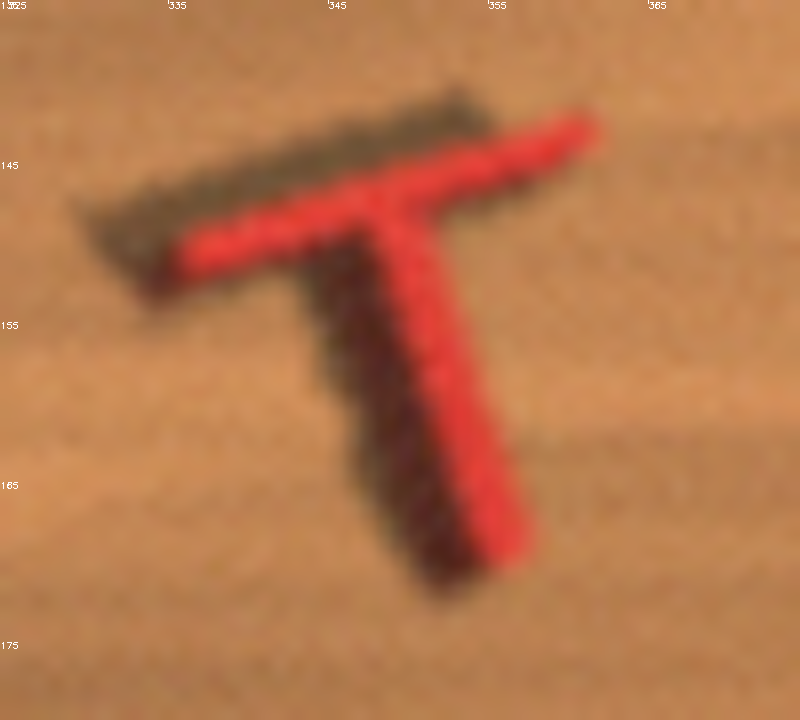

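View pics/sr.png

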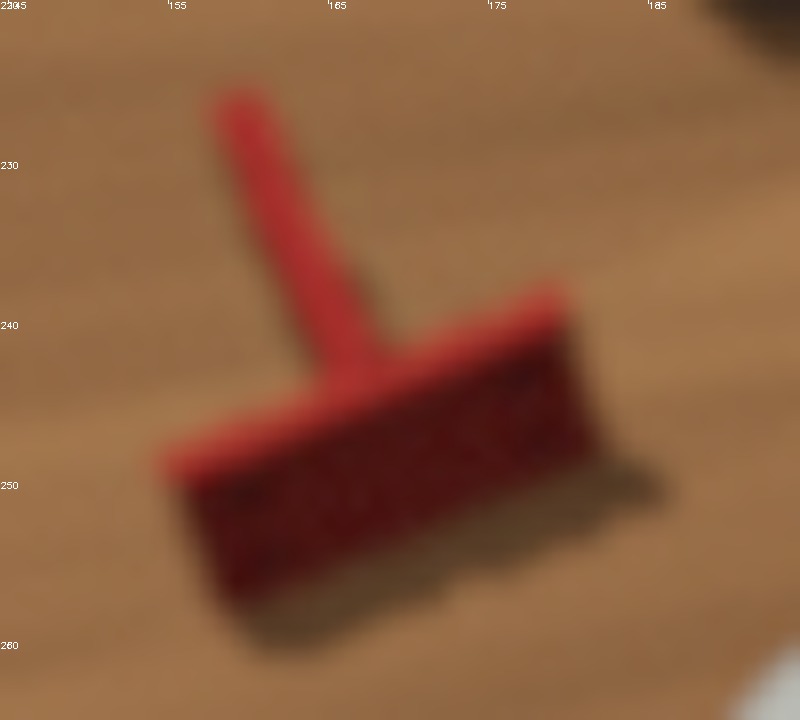

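View pics/tj.png

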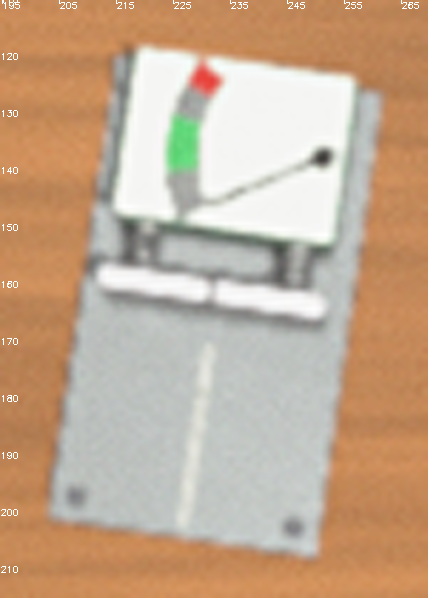

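View pics/sj.png

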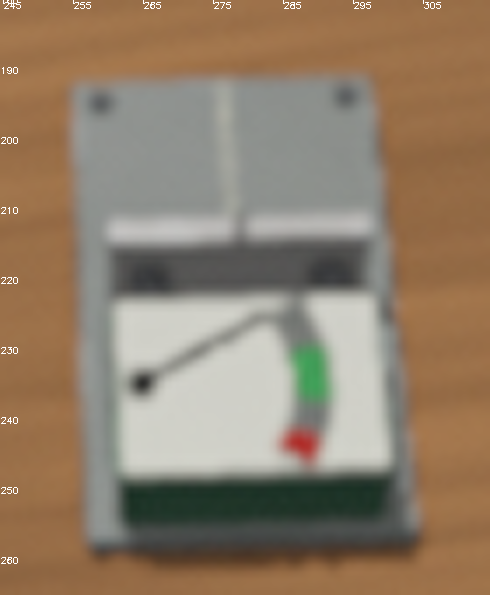

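The crops confirm it. The red T in the top view has its web tail at about (356.5,170), its flange ends at (336,151) and (361.5,142.5), and is bright red. The jig's fence runs from (212,158) to (251,163) with its mark at (231,160). The needle is at rest, at the start of the first grey field.

```bash
python3 - <<'E'
from h import *
t=load('top0');s=load('scene0')
P=lambda u0,v0,k,x,y:(u0+x/k-.5,v0+y/k-.5)
R=lambda x,y:P(325,135,16,x,y); S=lambda x,y:P(145,220,16,x,y)
np.set_printoptions(precision=1,suppress=True)
for n,a,b in [('tail',(512,568),(240,92)),('flL',(183,262),(565,292)),('flR',(595,130),(165,465)),('junc',(398,185),(360,385))]:
    print(n,*tri(t,R(*a),s,S(*b)),atz(t,*R(*a),60),atz(s,*S(*b),60))
J=lambda x,y:P(195,110,5.7,x,y);K=lambda x,y:P(245,180,7,x,y)
for n,a,b in [('mark',(212,290),(239,228)),('fL',(97,276),(375,223)),('fR',(327,306),(106,230)),('line0',(210,345),(231,208)),('line1',(182,525),(224,82)),('bedcL',(49,517),(370,78)),('bedcR',(317,556),(73,85))]:
    z=75 if n[0] in'mf' else 15
    print(n,*tri(t,J(*a),s,K(*b)),atz(t,*J(*a),z),atz(s,*K(*b),z))
# mask red
for c,box,nm in((t,(325,375,135,180),'top'),(s,(145,195,220,265),'scene')):
    im=c['color'].astype(int);m=(im[...,0]>(200 if nm=='top' else 140))&(im[...,1]<100)
    q=np.zeros_like(m);q[box[2]:box[3],box[0]:box[1]]=1;m&=q
    p=np.array([dep(c,u,v) for v,u in np.argwhere(m) if c['z_map'][v,u]>0]);print(nm,len(p),np.median(p,0),p.min(0),p.max(0))
E
```

```text
tail [ 518.9 -335.9   57.3] 1.399123007104644 [ 518.6 -334.6   60. ] [ 520.6 -336.2   60. ]
flL [ 582.4 -269.5   57.9] 3.3696884575917316 [ 582.2 -267.4   60. ] [ 583.4 -271.    60. ]
flR [ 609.9 -354.4   58.4] 1.6061085479353538 [ 609.7 -353.2   60. ] [ 610.8 -355.    60. ]
junc [ 598.3 -313.5   59.2] 2.140665610517912 [ 598.2 -312.2   60. ] [ 598.6 -314.4   60. ]
mark [548.9  74.9  73.4] 3.458759768534141 [549.   76.6  75. ] [549.8  73.   75. ]
fL [557.1 141.3  72.4] 2.782214996676281 [557.1 142.5  75. ] [558.8 139.3  75. ]
fR [539.5   9.6  75.2] 2.3332325976841166 [539.7  10.7  75. ] [539.2   8.4  75. ]
line0 [519.5  77.2  49.5] 2.9652691494209944 [523.1  80.1  15. ] [495.2  81.6  15. ]
line1 [415.9  95.   18.3] 2.5396554686948765 [416.2  96.5  15. ] [413.3  94.3  15. ]
bedcL [420.9 174.2   9.9] 2.791258850805045 [421.  175.1  15. ] [424.6 171.6  15. ]
bedcR [397.7  15.9  11. ] 1.5398689545546052 [397.8  16.6  15. ] [400.7  14.6  15. ]
top 110 [ 582.5 -321.6   61.8] [ 521.7 -350.6   49.6] [ 611.7 -270.2   73.3]
scene 167 [ 570.7 -324.6   59.5] [ 476.7 -363.8   -5.2] [ 637.9 -246.2   67.6]
```

```bash
cat >> h.py <<'E'
from scipy.spatial.transform import Rotation as Ro
def Rm(rpy): return Ro.from_euler('xyz',rpy)
def shift(st,pos,yaw=None):
    """shift(m) & rotvec in tool axes to reach pos(mm), tool pointing down with yaw"""
    R=Rm(st['ee_rot']);d=R.inv().apply(np.array(pos)-st['tool_pos'])/1000
    r=np.zeros(3) if yaw is None else (R.inv()*Rm([-np.pi/2,0,yaw])).as_rotvec()
    return np.r_[d,r].round(4)
E
python3 - <<'E'
from h import *
from plant import observe
np.set_printoptions(precision=4,suppress=True)
t=load('top0')
print('holder', [dep(t,u/1.5625,v/1.5625) for u,v in((501,293),(504,289),(490,302),(512,302))])
s=observe()
for z in(404,280,195): print(shift(s,[561.8,-322.5,z],0.307-np.pi))
E
```

```text
holder [array([ 458.071 , -208.8395,  106.1869]), array([ 466.6131, -215.8763,  100.7496]), array([ 442.3377, -193.4399,   50.0987]), array([ 442.1163, -239.4749,   53.8612])]
[-0.4396  0.0001 -0.149   0.0015 -0.0032  0.0001]
[-0.4396  0.1241 -0.1488  0.0015 -0.0032  0.0001]
[-0.4396  0.2091 -0.1487  0.0015 -0.0032  0.0001]
```

>>> send_rows --plan '[-0.05,0,-0.017,0,0,0,1,-0.1,0,-0.034,0,0,0,1,-0.15,0,-0.051,0,0,0,1,-0.195,0,-0.068,0,0,0,1,-0.24,0,-0.085,0,0,0,1,-0.285,0,-0.1,0,0,0,1,-0.33,0,-0.113,0,0,0,1,-0.375,0,-0.128,0,0,0,1,-0.41,0.01,-0.14,0,0,0,1,-0.4396,0.03,-0.149,0.001,-0.003,0,1,-0.4396,0.07,-0.149,0.001,-0.003,0,1,-0.4396,0.1,-0.149,0.001,-0.003,0,1,-0.4396,0.1,-0.149,0.001,-0.003,0,1,-0.4396,0.1,-0.149,0.001,-0.003,0,1]' --force 30

```text
time_s: 1.5
tool_pos: [561.7, -322.5, 304.1]
ee_rot: [-1.572, -0.001, -2.835]
wrist_force: [0.0, -0.2, 0.7]
grip_width: 87.5
```

```bash
python3 - <<'E'
from h import *
from plant import observe,capture
c=capture('scene');crop(c,100,140,130,130,5.5,'pics/s1.png')
print(shift(observe(),[561.8,-322.5,195],0.307-np.pi))
E
```

```text
[ 0.0003  0.1104 -0.0004 -0.0005 -0.0007 -0.0009]
```

View pics/s1.png

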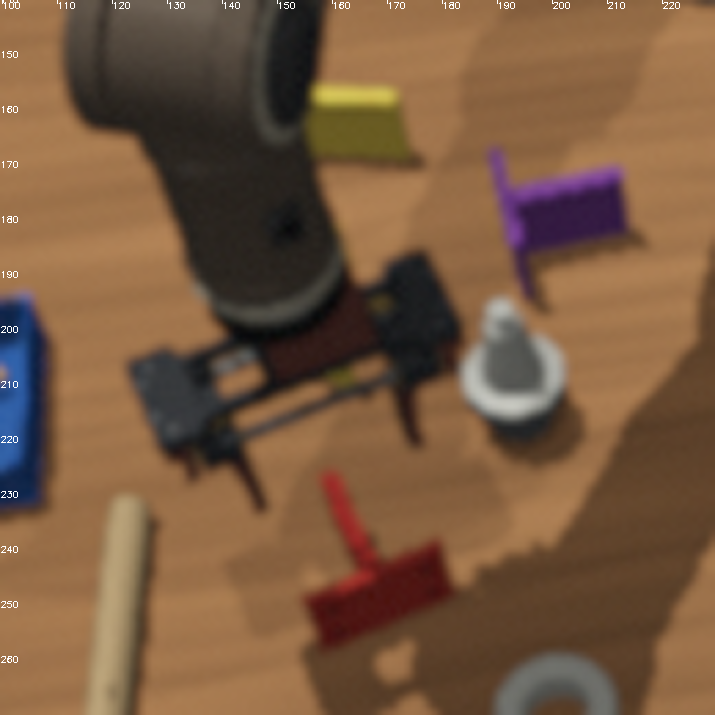

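The open jaws (tips at about (147,232) and (175,220)) straddle the red web and line up across it, with the holder at (195,205) clear to the side. I'll go down and grip.

>>> send_rows --plan '[0,0.035,0,0,0,0,1,0,0.07,0,0,0,0,1,0,0.095,0,0,0,0,1,0,0.11,0,0,0,0,1,0,0.11,0,0,0,0,1,0,0.11,0,0,0,0,-1,0,0.11,0,0,0,0,-1,0,0.11,0,0,0,0,-1,0,0.11,0,0,0,0,-1,0,0.11,0,0,0,0,-1,0,0.11,0,0,0,0,-1,0,0.11,0,0,0,0,-1,0,0.11,0,0,0,0,-1,0,0.11,0,0,0,0,-1,0,0.11,0,0,0,0,-1,0,0.11,0,0,0,0,-1]' --force 40

```text
time_s: 3.15
tool_pos: [562.2, -322.9, 195.3]
ee_rot: [-1.57, 0.001, -2.835]
wrist_force: [0.5, -1.0, -1.1]
grip_width: 11.6
```

>>> send_rows --plan '[0,-0.02,0,0,0,0,-1,0,-0.05,0,0,0,0,-1,0,-0.09,0,0,0,0,-1,0,-0.13,0,0,0,0,-1,0,-0.165,0,0,0,0,-1,0,-0.165,0,0,0,0,-1,0,-0.165,0,0,0,0,-1,0,-0.165,0,0,0,0,-1]'

```text
time_s: 3.95
tool_pos: [561.4, -322.6, 358.5]
ee_rot: [-1.572, -0.001, -2.835]
wrist_force: [0.4, 0.2, -2.7]
grip_width: 11.9
```

```bash
python3 - <<'E'
from h import *
from plant import observe,capture
c=capture('scene');pickle.dump(c,open('scene2.pkl','wb'));crop(c,110,130,110,110,6,'pics/s2.png')
s=observe();print(s)
d=np.array([np.cos(-.139),np.sin(-.139),0])
G=np.array([542.6,76.3,0])+d*(-45-55+5)
G[2]=15+32+163+60
print(G,shift(s,G,-.139-np.pi),shift(s,[s['tool_pos'][0]-30,-150,s['tool_pos'][2]],-.139-np.pi))
E
```

```text
{'time_s': 4.0, 'joint_pos': array([ 0.55865364,  0.49622099, -0.16012534,  1.58031832,  0.08612766,
        1.07445368, -0.88809182]), 'joint_vel': array([-0.00060959,  0.0049738 ,  0.00017124, -0.00523606, -0.00110012,
        0.00045959,  0.00088456]), 'tau': array([ 1.46023562e-02, -6.60581231e+01, -1.59760214e+00, -2.96064538e+01,
       -5.58906596e-02, -7.61282933e-02, -8.96531092e-04]), 'tool_pos': array([ 561.47338617, -322.62442081,  358.24841228]), 'ee_rot': array([-1.57263193e+00, -1.66740979e-03, -2.83517461e+00]), 'wrist_force': array([ 0.27345973,  0.05509681, -2.87017953]), 'torque': array([-0.01244133,  0.02215686, -0.06314037]), 'grip_width': 11.852393427510092}
[448.5162708   89.46251876 270.        ] [-0.0168  0.089  -0.4268  0.0014  0.4454  0.002 ] [-2.350e-02  3.000e-04 -1.736e-01  1.400e-03  4.454e-01  2.000e-03]
```

View pics/s2.png

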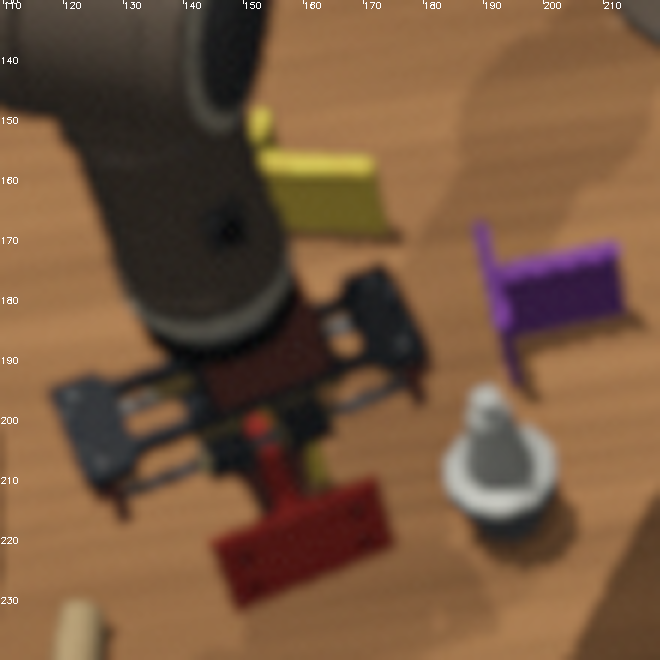

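The bracket is held level, with the flange ahead at (152,220). It weighs about 2.9 N and the opening is 11.9 mm. Next I'll carry it across at height to above the bed.

>>> send_rows --plan '[-0.001,0,-0.03,0,0.03,0,-1,-0.003,0,-0.07,0,0.07,0,-1,-0.004,0,-0.11,0,0.11,0,-1,-0.006,0,-0.15,0,0.15,0,-1,-0.007,0,-0.19,0,0.19,0,-1,-0.009,0,-0.23,0,0.24,0,-1,-0.01,0,-0.27,0,0.28,0,-1,-0.012,0,-0.31,0,0.32,0,-1,-0.014,0,-0.35,0,0.36,0,-1,-0.015,0,-0.39,0.001,0.41,0.001,-1,-0.016,0,-0.415,0.001,0.435,0.002,-1,-0.017,0,-0.427,0.001,0.445,0.002,-1,-0.017,0.03,-0.427,0.001,0.445,0.002,-1,-0.017,0.065,-0.427,0.001,0.445,0.002,-1,-0.017,0.089,-0.427,0.001,0.445,0.002,-1,-0.017,0.089,-0.427,0.001,0.445,0.002,-1,-0.017,0.089,-0.427,0.001,0.445,0.002,-1,-0.017,0.089,-0.427,0.001,0.445,0.002,-1]'

```text
time_s: 5.8
tool_pos: [449.1, 89.9, 270.9]
ee_rot: [-1.572, 0.001, 3.003]
wrist_force: [-0.4, -0.6, -2.1]
grip_width: 11.5
```

```bash
python3 - <<'E'
from h import *
from plant import observe,capture
s=observe();print(s['tool_pos'],s['ee_rot'],s['wrist_force'],s['joint_pos'])
for n in('scene','top'):
    c=capture(n);pickle.dump(c,open(n+'3.pkl','wb'))
    crop(c,*((225,130,100,100) if n=='scene' else (190,110,90,110)),6.5 if n=='scene' else 5.4,f'pics/{n}3.png')
E
```

```text
[449.12905925  89.88288332 270.91068485] [-1.57179878e+00  9.50823849e-04  3.00297119e+00] [-0.42034611 -0.57047775 -2.05891884] [-0.06348517  0.32503236 -0.2840022   2.11254852  0.1355057   0.7194372
 -2.14484275]
```

View pics/scene3.png

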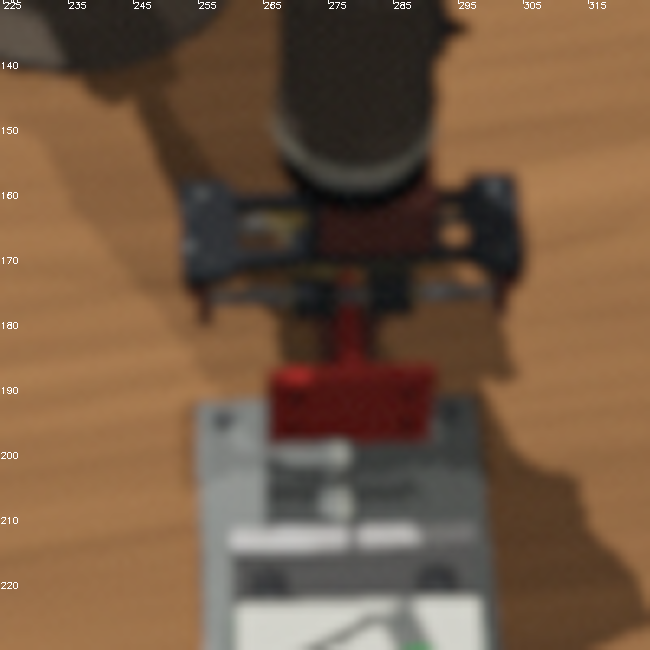

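View pics/top3.png

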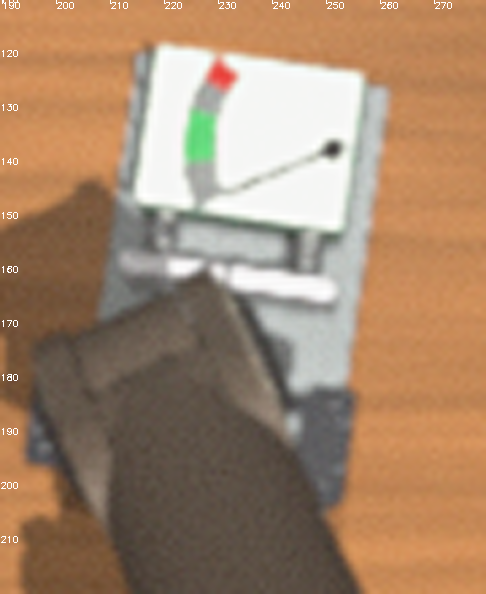

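```bash
python3 - <<'E'
from h import *
c=load('scene3');s0=load('scene0')
np.set_printoptions(precision=1,suppress=True)
P=lambda x,y:(225+x/6.5-.5,130+y/6.5-.5)
K=lambda x,y:(245+x/7-.5,180+y/7-.5)
# jig frame from scene camera only
fL=atz(s0,*K(375,223),75);fR=atz(s0,*K(106,230),75);bL=atz(s0,*K(370,78),15);bR=atz(s0,*K(73,85),15);mk=atz(s0,*K(239,228),75)
l1=atz(s0,*K(224,82),15)
d=np.array([np.cos(-.139),np.sin(-.139)]);n=np.array([-d[1],d[0]])
f=lambda p:(round(p[:2]@d-np.r_[542.6,76.3]@d,1),round(p[:2]@n-np.r_[542.6,76.3]@n,1))
for nm,p in dict(fm=(fL+fR)/2,mk=mk,bm=(bL+bR)/2,l1=l1).items(): print(nm,f(p))
for nm,a,z in [('botL',(272,441),75.6),('botR',(430,441),75.6),('topL',(270,372),135.6),('topR',(436,372),135.6)]:
    p=atz(c,*P(*a),z);print(nm,p,f(p))
E
```

```text
fm (np.float64(6.7), np.float64(-1.5))
mk (np.float64(7.6), np.float64(-2.3))
bm (np.float64(-131.0), np.float64(-1.4))
l1 (np.float64(-130.6), np.float64(-0.1))
botL [480.   42.9  75.6] (np.float64(-57.4), np.float64(-41.7))
botR [495.4 127.2  75.6] (np.float64(-53.8), np.float64(43.9))
topL [479.8  41.6 135.6] (np.float64(-57.4), np.float64(-43.1))
topR [495.5 127.4 135.6] (np.float64(-53.7), np.float64(44.1))
```

```bash
python3 - <<'E'
from h import *
t=load('top0');s0=load('scene0');s3=load('scene3')
def yaw(pts): # near-y-line points -> normal yaw
    k=np.polyfit(pts[:,1],pts[:,0],1);r=pts[:,0]-np.polyval(k,pts[:,1]);m=abs(r)<2.5
    k=np.polyfit(pts[m,1],pts[m,0],1);return -np.arctan(k[0]),m.sum(),r[m].std()
def edge(c,u0,v0,u1,v1,z,chan):
    im=cv2.resize(chan,None,fx=1,fy=1).astype(float);out=[]
    for u in range(u0,u1):
        g=np.gradient(cv2.GaussianBlur(im[v0:v1,u:u+1],(1,3),0)[:,0]);out.append((u,g))
    res={}
    for sg in(1,-1):
        P=[]
        for u,g in out:
            h=np.clip(sg*g,0,None);i=int(h.argmax());lo,hi=max(0,i-2),i+3;w=h[lo:hi]
            P.append(atz(c,u,v0+(np.arange(lo,hi)[:len(w)]*w).sum()/w.sum(),z))
        res[sg]=yaw(np.array(P))
    return res
g=lambda c:cv2.cvtColor(c['color'],cv2.COLOR_RGB2GRAY)
print('fence top',edge(t,214,153,250,169,75,g(t)))
print('bed end top',edge(t,206,194,248,213,15,t['color'][:,:,2]))
print('dial edge top',edge(t,219,146,252,156,65,g(t)))
print('fence scene',edge(s0,263,205,297,220,75,g(s0)))
print('bed end scene',edge(s0,258,187,296,198,15,s0['color'][:,:,2]))
R=lambda c:(c['color'][:,:,0].astype(int)-c['color'][:,:,1]).clip(0,255).astype(np.uint8)
print('flange bottom s3',edge(s3,268,191,290,203,75.6,R(s3)))
print('flange top s3',edge(s3,279,182,290,192,135.6,R(s3)))
E
```

```text
fence top {1: (np.float64(-0.14045683126465083), np.int64(36), np.float64(0.8108551016388463)), -1: (np.float64(-0.14774279188644776), np.int64(36), np.float64(0.37982980751739964))}Traceback (most recent call last):
  File "<stdin>", line 20, in <module>
  File "<stdin>", line 16, in edge
  File "<stdin>", line 5, in yaw
    raise TypeError("expected non-empty vector for x")
TypeError: expected non-empty vector for x
```

```bash
python3 - <<'E'
from h import *
t=load('top0');s0=load('scene0');s3=load('scene3')
def edge(c,u0,v0,u1,v1,z,im,sg):
    im=im.astype(float);P=[]
    for u in range(u0,u1):
        h=np.clip(sg*np.gradient(im[v0:v1,u]),0,None);i=int(h.argmax());lo=max(0,i-2);w=h[lo:i+3]+1e-9
        P.append(atz(c,u,v0+(np.arange(lo,lo+len(w))*w).sum()/w.sum(),z))
    p=np.array(P);m=np.ones(len(p),bool)
    for _ in range(4):
        k=np.polyfit(p[m,1],p[m,0],1);r=p[:,0]-np.polyval(k,p[:,1]);m=abs(r)<=max(1.,2*np.median(abs(r)))
    return round(-np.arctan(k[0]),4),m.sum(),len(p),r[m].std().round(2)
g=lambda c:cv2.cvtColor(c['color'],cv2.COLOR_RGB2GRAY)
print('bed end top',edge(t,206,194,248,213,15,t['color'][:,:,2],-1))
print('dial edge top',edge(t,219,144,252,158,65,g(t),-1))
print('fence scene',edge(s0,263,205,297,214,75,g(s0),1),edge(s0,263,210,297,220,75,g(s0),-1))
print('bed end scene',edge(s0,258,187,296,196,15,s0['color'][:,:,2],1))
R=lambda c:(c['color'][:,:,0].astype(int)-c['color'][:,:,1]).clip(0,255)
print('flange bottom s3',edge(s3,268,191,290,203,75.6,R(s3),-1))
print('flange top s3',edge(s3,276,182,290,192,135.6,R(s3),1))
print('flange bottom s0',edge(s0,160,238,180,264,0,R(s0),-1))
E
```

```text
bed end top (np.float64(-0.1468), np.int64(42), 42, np.float64(0.47))
dial edge top (np.float64(-0.1522), np.int64(30), 33, np.float64(0.36))
fence scene (np.float64(-0.1405), np.int64(31), 34, np.float64(0.18)) (np.float64(-0.1231), np.int64(32), 34, np.float64(0.5))
bed end scene (np.float64(-0.1536), np.int64(31), 38, np.float64(0.48))
flange bottom s3 (np.float64(-0.21), np.int64(15), 22, np.float64(0.46))
flange top s3 (np.float64(-0.2144), np.int64(11), 14, np.float64(0.89))
flange bottom s0 (np.float64(0.3002), np.int64(17), 20, np.float64(0.43))
```

```bash
python3 - <<'E'
from h import *
s3=load('scene3');s2=load('scene2')
crop(s3,260,165,40,38,18,'pics/s3b.png');crop(s2,140,192,40,42,17,'pics/s2b.png')
E
```

```text
(no output)
```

View pics/s3b.png

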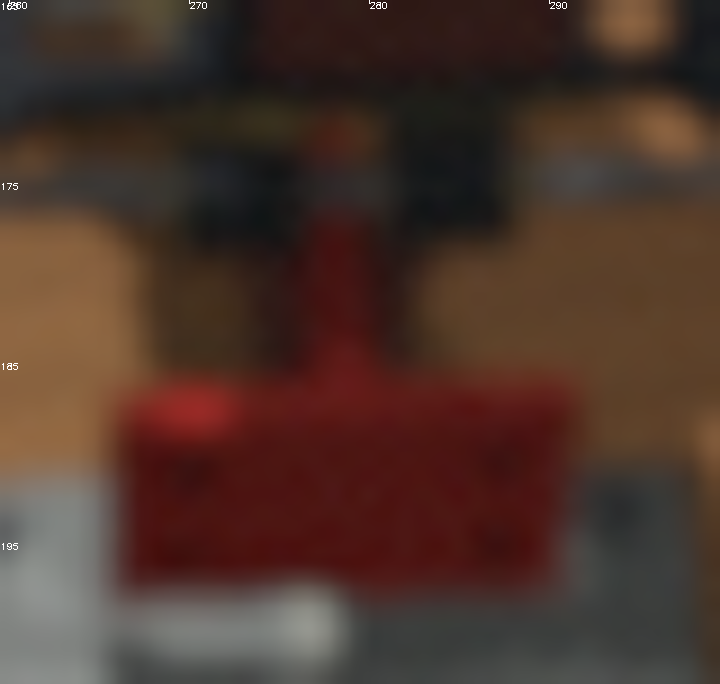

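View pics/s2b.png

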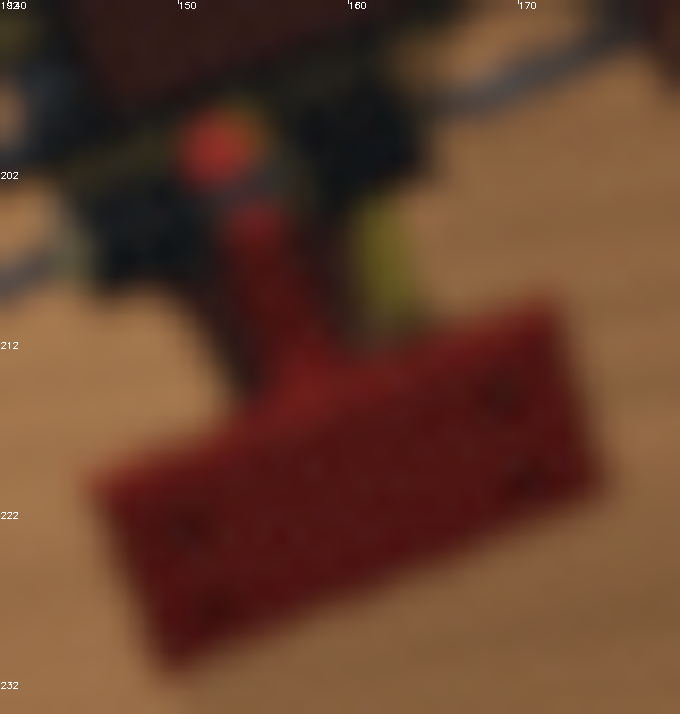

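The flange is level over the open end of the bed. The bolt-hole rows at (190,472)-(503,460) in the crop run parallel to the fence's top edge, so yaw is fine. Laterally it sits about 2 mm to +y. I'll lower it with a 2 mm and 0.006 rad correction.

>>> send_rows --plan '[0,0.02,0.001,0,0.003,0,-1,0,0.04,0.002,0,0.006,0,-1,0,0.052,0.002,0,0.006,0,-1,0,0.058,0.002,0,0.006,0,-1,0,0.058,0.002,0,0.006,0,-1,0,0.058,0.002,0,0.006,0,-1,0,0.058,0.002,0,0.006,0,-1]'

```text
time_s: 6.6
tool_pos: [449.3, 88.0, 213.8]
ee_rot: [-1.572, 0.003, 2.997]
wrist_force: [-0.4, -0.2, -3.5]
grip_width: 11.9
```

```bash
python3 - <<'E'
from h import *
from plant import observe,capture
s=observe();print(s['tool_pos'],s['ee_rot'],s['wrist_force'],s['torque'])
c=capture('scene');pickle.dump(c,open('scene4.pkl','wb'));crop(c,250,170,55,60,10,'pics/s4.png')
E
```

```text
[449.33011828  88.01167512 213.83899381] [-1.57240462e+00  2.96457802e-03  2.99681263e+00] [-0.37204223 -0.21858404 -3.50346242] [0.04644173 0.13676345 0.00259104]
```

View pics/s4.png

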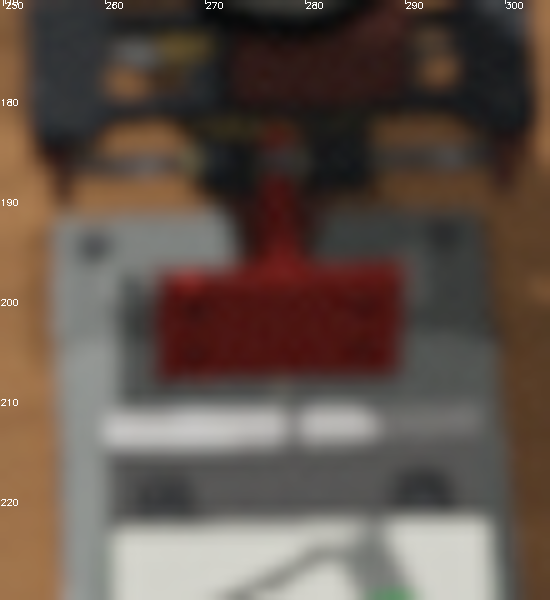

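The flange's lower edge is centred on the white line at crop (282,390), parallel to the fence, and about 3.5 mm above the bed. I'll lower it nearly onto the bed and advance to just short of the fence.

>>> send_rows --plan '[0,0.0015,0,0,0,0,-1,-0.005,0.003,0,0,0,0,-1,-0.015,0.003,0,0,0,0,-1,-0.025,0.003,0,0,0,0,-1,-0.035,0.003,0,0,0,0,-1,-0.043,0.003,0,0,0,0,-1,-0.048,0.003,0,0,0,0,-1,-0.048,0.003,0,0,0,0,-1,-0.048,0.003,0,0,0,0,-1,-0.048,0.003,0,0,0,0,-1]'

```text
time_s: 7.65
tool_pos: [496.4, 81.1, 210.9]
ee_rot: [-1.572, 0.002, 2.997]
wrist_force: [0.2, -0.6, -2.8]
grip_width: 11.5
```

```bash
python3 - <<'E'
from h import *
from plant import observe,capture
s=observe();print(s['tool_pos'],s['ee_rot'],s['wrist_force'],s['torque'])
c=capture('scene');pickle.dump(c,open('scene5.pkl','wb'));crop(c,250,190,55,60,10,'pics/s5.png')
E
```

```text
[496.38459607  81.13402878 210.85880761] [-1.57220624e+00  2.44582997e-03  2.99710995e+00] [ 0.24045289 -0.59707657 -2.82583138] [0.03384447 0.06679594 0.00677648]
```

View pics/s5.png

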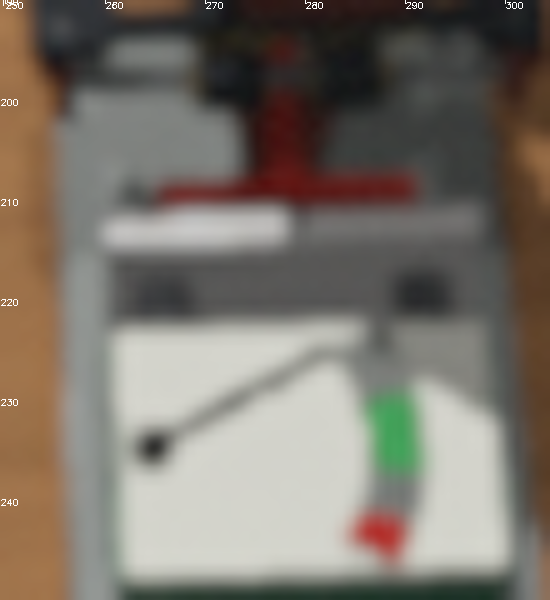

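The red flange is just short of the fence and centred on the mark (crop x 289 against about 295), parallel to it, with the needle still at rest. I'll push gently.

>>> send_rows --plan '[-0.002,0,0,0,0,0,-1,-0.004,0,0,0,0,0,-1,-0.006,0,0,0,0,0,-1,-0.008,0,0,0,0,0,-1,-0.01,0,0,0,0,0,-1,-0.012,0,0,0,0,0,-1,-0.012,0,0,0,0,0,-1,-0.012,0,0,0,0,0,-1,-0.012,0,0,0,0,0,-1]'

```text
time_s: 8.6
tool_pos: [507.4, 79.6, 210.7]
ee_rot: [-1.572, 0.0, 2.997]
wrist_force: [-5.5, 1.1, 1.0]
grip_width: 11.6
```

```bash
python3 - <<'E'
from h import *
from plant import observe,capture
s=observe();print(s['tool_pos'],s['ee_rot'],s['wrist_force'],s['torque'])
c=capture('scene');pickle.dump(c,open('scene6.pkl','wb'));crop(c,250,190,55,60,10,'pics/s6.png')
E
```

```text
[507.44568468  79.61947546 210.68012964] [-1.57166549e+00  2.61813096e-04  2.99747802e+00] [-5.46214009  1.08074044  0.96813417] [ 0.24870829  1.04057824 -0.06671674]
```

View pics/s6.png

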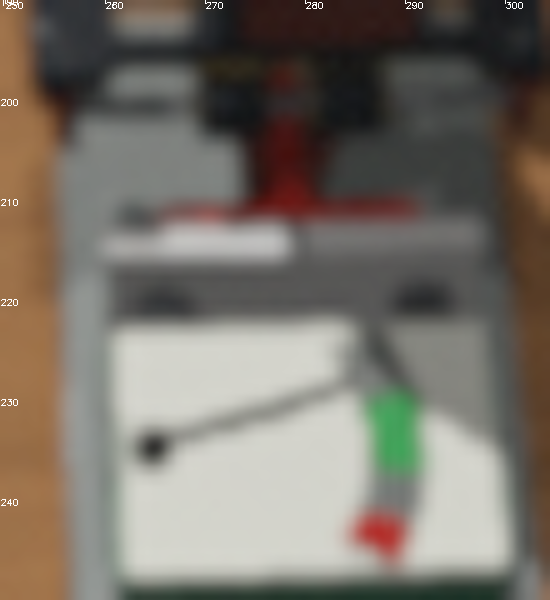

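The flange is flush on the fence. The needle is moving and the wrist shows about 5.6 N, which is about 4.7 mm of travel. About 6 mm more is needed.

>>> send_rows --plan '[-0.002,0,0,0,0,0,-1,-0.003,0,0,0,0,0,-1,-0.0045,0,0,0,0,0,-1,-0.006,0,0,0,0,0,-1,-0.0065,0,0,0,0,0,-1,-0.0065,0,0,0,0,0,-1,-0.0065,0,0,0,0,0,-1,-0.0065,0,0,0,0,0,-1,-0.0065,0,0,0,0,0,-1]'

```text
time_s: 9.55
tool_pos: [511.7, 79.2, 210.5]
ee_rot: [-1.57, -0.005, 2.998]
wrist_force: [-13.5, 1.3, 8.8]
grip_width: 12.1
```

```bash
python3 - <<'E'
from h import *
from plant import observe,capture
s=observe();print(s['tool_pos'],s['ee_rot'],s['wrist_force'],s['torque'])
c=capture('scene');pickle.dump(c,open('scene7.pkl','wb'));crop(c,250,190,55,60,10,'pics/s7.png')
c=capture('top');crop(c,195,105,70,90,6.5,'pics/t7.png')
E
```

```text
[511.65954759  79.18153187 210.46312309] [-1.57018903 -0.00518582  2.9982508 ] [-13.52582334   1.31957462   8.82472124] [ 0.47055471  2.27557946 -0.014517  ]
```

View pics/s7.png

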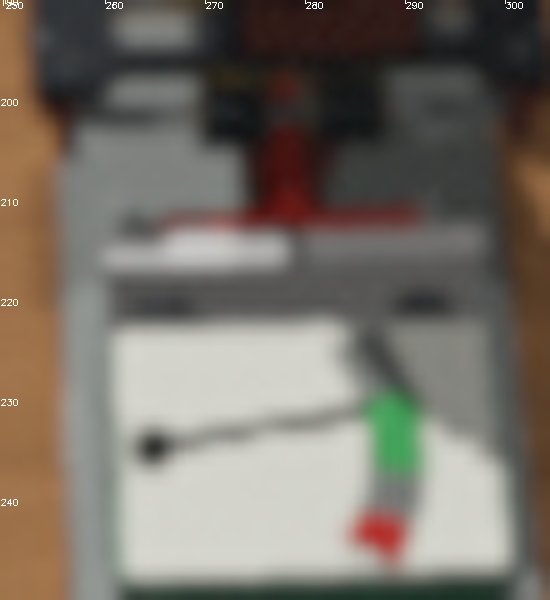

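View pics/t7.png

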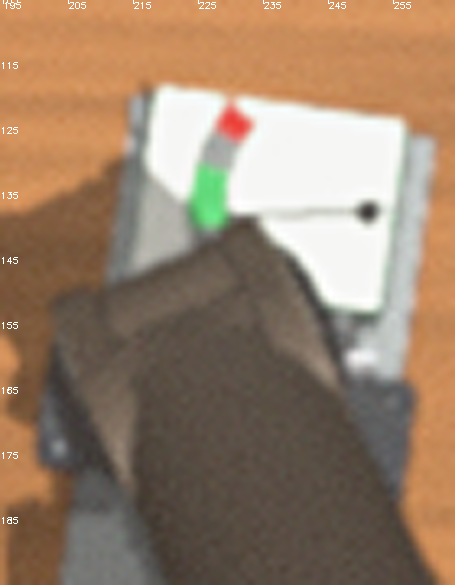

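The needle is just inside the green: about 9.4° against 13° where green starts and -5.3° where it ends, so about 8.6-9 mm of travel. The bed pushes up about 11 N, so some of the wrist force is bed friction. I'll ease up slightly and go 2 mm further to centre the needle.

>>> send_rows --plan '[-0.003,-0.0004,0,0,0,0,-1,-0.0035,-0.0007,0,0,0,0,-1,-0.004,-0.001,0,0,0,0,-1,-0.0045,-0.001,0,0,0,0,-1,-0.0045,-0.001,0,0,0,0,-1,-0.0045,-0.001,0,0,0,0,-1,-0.0045,-0.001,0,0,0,0,-1,-0.0045,-0.001,0,0,0,0,-1]'

```text
time_s: 10.45
tool_pos: [513.2, 79.2, 210.7]
ee_rot: [-1.568, -0.013, 2.999]
wrist_force: [-14.3, 3.2, 7.7]
grip_width: 12.0
```

```bash
python3 - <<'E'
from h import *
from plant import observe,capture
s=observe();print(s['tool_pos'],s['ee_rot'],s['wrist_force'],s['torque'])
c=capture('scene');pickle.dump(c,open('scene8.pkl','wb'));crop(c,250,190,55,60,10,'pics/s8.png')
E
```

```text
[513.24289374  79.2027001  210.74677592] [-1.56848725 -0.01255939  2.99913863] [-14.33908312   3.20393708   7.72631289] [ 0.86553595  2.66393709 -0.12324048]
```

View pics/s8.png

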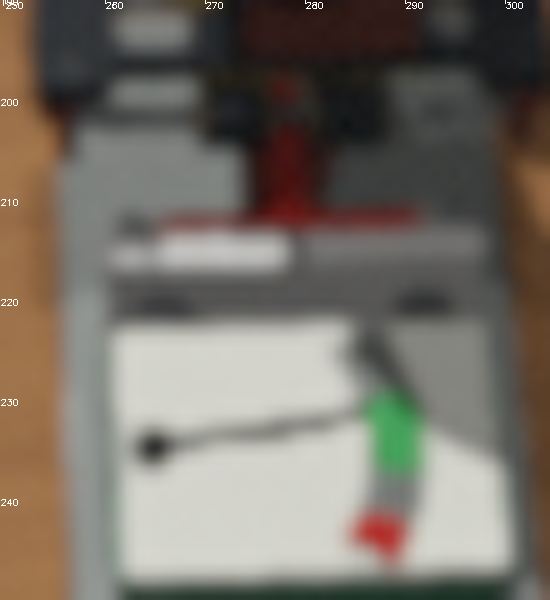

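The needle hardly moved (still about 9 mm). Instead the tool leaned forward 0.013 rad under the load, tipping the flange onto the bed. I'll work out the turn back to vertical.

```bash
python3 - <<'E'
from h import *
from plant import observe
s=observe();print(shift(s,s['tool_pos'],-.144-np.pi), shift(s,s['tool_pos']+[0,0,1],-.144-np.pi))
a=load('scene4')
E
```

```text
[ 0.      0.      0.     -0.0023  0.0015  0.0125] [ 0.     -0.001   0.     -0.0023  0.0015  0.0125]
```

>>> send_rows --plan '[-0.0029,-0.0005,0,-0.001,0,0.011,-1,-0.0029,-0.001,0,-0.002,0,0.014,-1,-0.0029,-0.001,0,-0.003,0.001,0.017,-1,-0.0029,-0.001,0,-0.004,0.001,0.02,-1,-0.0029,-0.001,0,-0.004,0.001,0.02,-1,-0.0029,-0.001,0,-0.004,0.001,0.02,-1,-0.0029,-0.001,0,-0.004,0.001,0.02,-1,-0.0029,-0.001,0,-0.004,0.001,0.02,-1]'

```text
time_s: 11.3
tool_pos: [512.5, 79.2, 210.4]
ee_rot: [-1.57, -0.002, 2.999]
wrist_force: [-15.9, 1.1, 4.5]
grip_width: 11.8
```

```bash
python3 - <<'E'
from h import *
from plant import observe,capture
s=observe();print(s['tool_pos'],s['ee_rot'],s['wrist_force'],s['torque'],shift(s,s['tool_pos'],-.144-np.pi))
c=capture('scene');pickle.dump(c,open('scene9.pkl','wb'));crop(c,250,190,55,60,10,'pics/s9.png')
E
```

```text
[512.45525092  79.15751628 210.39114545] [-1.56964427e+00 -2.25071637e-03  2.99885811e+00] [-15.89656852   1.0780794    4.50482457] [ 0.61228269  3.05137626 -0.11579562] [ 0.      0.      0.     -0.0012  0.0013  0.0022]
```

View pics/s9.png

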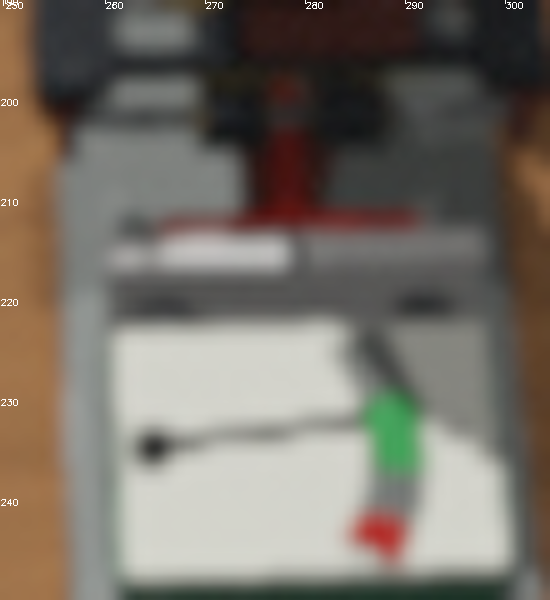

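The needle is now well inside the green: about 7°, or about 9.6 mm and 11.5 N. The tool is vertical to 0.003 rad and the flange is flush. I'll let the clock run a little with camera calls to check that it holds steady.

```bash
python3 - <<'E'
from h import *
from plant import observe,capture
for i in range(16):
    c=capture('scene')
    if i%3==0:
        s=observe();print(s['time_s'],s['tool_pos'].round(2),s['ee_rot'].round(4),s['wrist_force'].round(1),round(s['grip_width'],2))
pickle.dump(c,open('scene10.pkl','wb'));crop(c,255,200,45,40,17,'pics/s10.png')
t=capture('top');crop(t,195,105,70,60,8,'pics/t10.png')
E
```

```text
11.4 [512.44  79.13 210.39] [-1.5697e+00 -2.3000e-03  2.9989e+00] [-15.1   1.8   5. ] 11.89
11.55 [512.47  79.18 210.42] [-1.5697e+00 -2.2000e-03  2.9989e+00] [-16.    2.9   5. ] 11.75
11.7 [512.47  79.13 210.4 ] [-1.5696e+00 -2.3000e-03  2.9988e+00] [-16.7   1.9   4.3] 11.94
11.85 [512.49  79.17 210.41] [-1.5697e+00 -2.2000e-03  2.9989e+00] [-16.7   2.2   4.4] 12.03
12.0 [512.46  79.15 210.38] [-1.5697e+00 -2.2000e-03  2.9989e+00] [-16.1   1.2   4.2] 12.05
12.15 [512.46  79.15 210.38] [-1.5696e+00 -2.2000e-03  2.9989e+00] [-16.5   2.5   4.3] 11.77
```

View pics/s10.png

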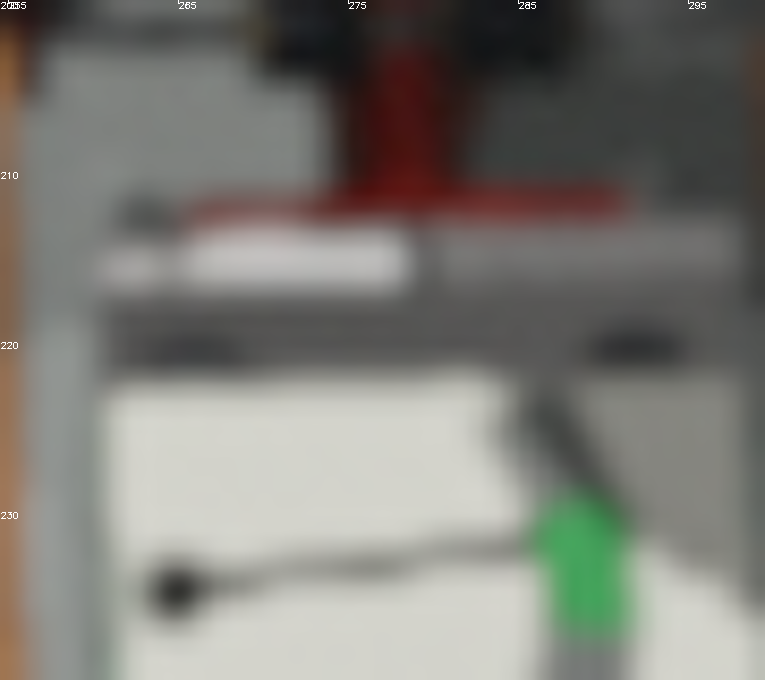

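View pics/t10.png

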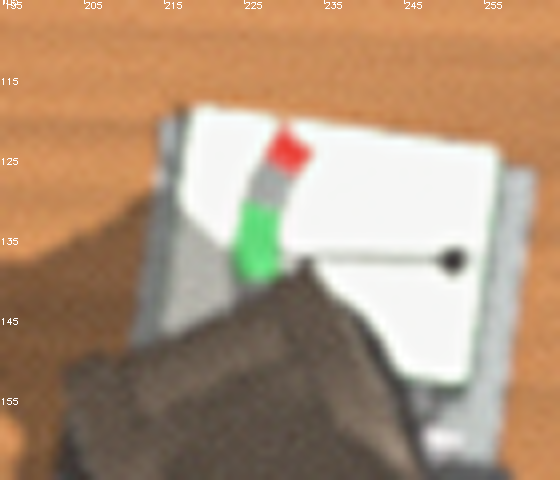

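It is steady: pose drift is under 0.1 mm over 0.75 s. The flange runs from crop x 188 to 628 (middle 408) against a fence middle of 420-428, so it is 2-3 mm off centre. The two edges are parallel and the needle is in the green in both views. I'll hand it in.

```bash
python3 -c "
from plant import job_done
print(job_done())"
```

```text
the job is handed in; nothing more can be done
None
```

I picked up the red T-bracket, stood it on the jig's bed, and am holding it pressed flush against the sprung fence. I handed the job in at about 12.2 s.

**Last checks:**
- **Needle:** it is inside the green in both camera views. I read about 9.6 mm of fence travel off the dial, which is about 11.5 N, and it never came near the red.
- **Position:** the flange is parallel to the fence and 2–3 mm off its centre. The tool is vertical to about 0.003 rad.
- **Grip and steadiness:** the opening stays at about 12 mm, the web's thickness. The pose drifted less than 0.1 mm over the last 0.75 s.

**Disagreements and limits:**
- **Force:** the wrist force along the push (about 16 N) is higher than the dial suggests. I put this down to friction, because the bracket also rests on the bed with about 7 N. Both forces are within the 6 to 21 N limits.
- **Tilt:** the tool leaned forward 0.013 rad during the push, and I corrected it.
- **Yaw:** one automatic reading of the flange's yaw was 0.07 rad off. I discarded it because the bolt-hole rows and the final view showed the flange parallel to the fence.
- **Other things:** I did not re-measure the items to be left alone. The arm's path kept clear of them and I saw no contact.

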